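Fit the press plate on the slide-mounting press and hold it down

TASK

Pick up the press plate by its handle, bring it in low over the slide-mounting press and slide its back edge in under the keeper lip until the hole in its underside drops over the bed's locating pin, square with the bed. Then press the plate down gently, without forcing it, until the sprung bed is all the way down, and finish while still holding it pressed down by the handle: do not let go. Leave the shell and the glass dish where they are.

Things in the scene. Friction and masses are not known exactly. Their poses are not given: they have to be found in the camera images.
- cover_handle (a point): Centre of the black handle of the loose press plate (see cover), axes those of the plate. The handle is an upright bar 56 (x) x 22 (y) x 36 (z) mm on the middle of the plate; this point is 38 mm above the plate's underside, 18 mm above its top face and 18 mm below the handle's top. Grasp it from above across its 22 mm width (y).
- cover: The press plate: aluminium slab 110 (x) x 80 (y) x 20 (z) mm with the handle on top, 0.3 to 0.5 kg in all, lying flat on the table at the start. Origin at the centre of its underside, z up. It is the same either way round (half turn about z).
- cover_hole (a point): Centre of the locating hole's mouth, in the middle of the press plate's flat underside, straight below the handle's centre. The hole is 12 mm across with a small chamfer, goes straight up 20 mm through the slab and is closed above by the handle, so it cannot be seen from above.
- pin_tip (a point): Top of the press's steel locating pin, 60 mm above the table, axes those of the press. The pin is upright, 10 mm across, its last 4 mm tapering to a 4 mm flat tip; it stands 10 mm above the bed it passes through. When seated the plate lies with its hole on the pin and its x along the press x (either way round), its back edge 12 mm under the keeper lip.
- press: Slide-mounting press fixed to the table: grey block 150 (x) x 110 (y) x 30 mm, origin under the pin on the table, x pointing away from the robot towards the keeper lip (yaw within 0.4 rad). At its +x end two posts 14 mm wide, at 38 mm either side of the middle, carry the lip; their inner faces are 63 mm from the pin.
- lip_edge (a point): Middle of the lower front edge of the keeper lip: 43 mm from the pin along press +x, 88 mm above the table; the lip is 90 mm wide and 7 mm thick. It is 28 mm above the pin's tip, so the 20 mm slab slides in level along +x between them with 8 mm to spare. It blocks lowering the plate straight onto the pin: come down at least 15 mm short (-x).
- bed (a joint): How far the press's sprung bed is pushed down, in m: 0 at rest, 0.008 at its bottom stop. It starts to sink at about 7.5 N and needs about 12.5 N at the bottom (plate's weight included), so the plate's weight alone does not push it down. Pushing on any part of the press with more than 60 N breaks the slides.
- shell_mid (a point): Middle of a loose scallop shell, about 70 mm across and 17 mm high, lying on the table; this point is 8.5 mm up. To be left alone.
- dish_mid (a point): Middle of a loose small round glass dish, 64 mm across and 16 mm high, standing on the table; this point is 8 mm up. To be left alone.
- bed_top (a point): Centre of the bed's top face, 50 mm above the table at rest, moving down with the bed. The bed is an aluminium slab 100 (x) x 90 (y) x 8 mm around the pin, with two glass slides let in flush.
Mind the look-alikes: they are no part of the job. Leave any red look-alike of the press alone.

How it is judged:
By the outcome, as a careful person would: the job done as asked, in the order asked, and still so for the second after the job is handed in, while the arm keeps its last pose, push and grip.
It also fails if it takes over 40 s, if anything falls off the work surface, if the arm or the gripper's body presses on something with over 40 N, if the wrist force passes 120 N, or if a joint passes its speed limit or range.

ROBOT

A 7-joint arm with a two-finger parallel gripper is mounted at the origin on the work surface. World frame = base frame: x ahead of the robot, y to its left, z up, the work surface at z = 0. Lengths are in m, angles in rad, forces in N, time in s.
With the tool pointing down it reaches from about 0.425 to 1.025 m from the base axis. Payload 9.4 kg.
Tool frame: the origin (TCP) lies on the centre line of the jaws, within the pads' length; the fingertips stand arm.tip_extent ahead of it and the grasp point (between the pads) lies 6 mm ahead of it (arm.tip_extent is the distance from the TCP to the fingertips, in m); z points along the fingers, x is the direction in which the jaws open and shut, and the axes are right-handed (so a half turn about z gives the same grasp; the last joint's range is limited). The gripper opens to 85 mm and grips with 20 to 120 N. Pads are 22 mm wide; open, the fingers measure 114 mm over their backs; the gripper's body (76 mm by 85 mm) begins 54 mm behind the grasp point. The pads swing forward as they close: fully open they stand 13 mm farther back than shut.
Start: joints at [1.088, 0.599, -0.003, 1.599, 0.002, 0.943, -0.08], TCP at [0.286, -0.666, 0.256] pointing down, gripper open.
Joint ranges: [-2.57, 2.57], [-0.35, 1.97], [-1.29, 1.29], [0.11, 2.56], [-1.05, 4.19], [0.11, 1.86], [-2.63, 2.63]. Speed limits (rad/s): [2.22, 2.22, 3.01, 3.01, 3.14, 3.14, 3.14].

INTERFACE

Orientations are given as a rotation vector (axis times angle).
In Python, from rig import status, camera, get_calibration, job, recognise, tip_of, arm gives the robot as it stands.
- The arm moves only by the tool apply_moves, never from a script. Its arguments are lists of equal length, an entry for each row: "linear": the shift along the tool's x, y, z in mm, a list of three; "angular": the turn, a rotation vector about the tool's x, y, z in rad, a list of three. In form: {"linear": [[tx, ty, tz], ...], "angular": [[ax, ay, az], ...]}. A call has 1 to 20 rows; each row is the pose to reach, as a shift and turn from the pose commanded when the call began, along the tool's axes at that moment; what a row does not reach only later rows make up. A row lasts 1/10 s, in which the tool goes at most 50 mm and 8.59 degrees, less where a joint would pass 70% of its speed; a pose out of reach is approached as far as the arm can. A call with a gripper value outside its range is refused whole. "grip" is the finger opening in mm, from 0 to 85.4, set as the call begins (left out, the last holds). The fingers move at their own pace and stop on an object; "grip_force" is the grip in N (left out, the last holds). Time passes only in rows, so rows that repeat a pose let the fingers close. It gives the time, the measured TCP pose, the force and the opening at its end, in the units of the state.
- status.state(): the state, without advancing time (a new reading comes with each control period).
- camera(name): name is "scene" or "top"; returns the picture (480x640x3 uint8, blue, green, red); there is no depth.
- get_calibration(name): a dict with "fx", "fy", "cx", "cy" (pixels), "R" (3x3) and "t" (3): a world point X has camera coordinates R X + t. Camera axes: x right, y down, z forward; pixel columns grow to the right and rows downward; lengths in m; the calibration is good to about 2 mm. A picture is of the moment at which its call begins. get_calibration takes no time and is no camera call.
- job.close_job(): hands the job in, once; it reports no verdict.
Trained networks look in the newest picture that a camera, given by its name, has taken for a name from the list of things; names that differ only in an ending like _2 or _b are one class to them, and where a whole thing is asked for, a point or a joint stands for the part that bears it (a point fixed in the world has none). Each returns a list of dicts, best first, with "p" (0 to 1); they miss things now and then, are a little off and sometimes report something else, mostly with a low value. They report only what shows in the picture. A call takes as long as a camera call. They do not tell look-alikes from the thing itself.
- recognise(camera, label): "position" ([x, y, z] in m, in world coordinates, good to about 4 mm: the middle of the surface that is visible of it).
- tip_of(camera, label): "position" ([x, y, z] in m, in world coordinates, good to about 4 mm: a listed point, or the origin of a listed thing).
The state is a dict: "t": time; "qpos": joint angles; "joint_vel": joint speeds; "effort": joint torques, N m; "ee_pos": TCP position; "tool_rot": TCP orientation; "wrist_force": force on the tool from outside, world axes, zero at the start; "moment": the same for the moment, N m; "opening": finger opening in m.
Only numpy, scipy, OpenCV 4.12 (cv2) and the standard library are available. Lean on these libraries where they do the work, as an engineer would, in place of code of your own. Each camera call takes 0.05 s, during which the arm holds its last target. There are 200 camera calls.

## Working session

There is one attempt and no reset: what is moved stays moved. The work goes in short steps, Python scripts to look and compute and a tool call to move; the robot and the scene stay as the last step left them, time stands still between calls to the robot, and variables do not carry over. Pictures are saved under pics/ and viewed, about 8 in all and at most 12, crops included, and the job is handed in when it is done.

Besides the shell and the picture viewer there is one more tool, called after "Request:" as a command line: name --argument value ..., lists and objects as JSON in quotes. apply_moves: Moves the arm, as the interface text tells. Its arguments: {"type":"object","properties":{"linear":{"type":"array","items":{"type":"array","items":{"type":"number"}}},"angular":{"type":"array","items":{"type":"array","items":{"type":"number"}}},"grip":{"type":"number"},"grip_force":{"type":"number"}},"required":["linear","angular"]}

```bash
mkdir -p pics; ls
python3 - <<'E'
from rig import status,camera,get_calibration,recognise,tip_of,arm
import cv2,numpy as np
s=status.state();print(s,arm.tip_extent)
for c in("scene","top"):
    im=camera(c);cv2.imwrite(f"pics/{c}0.png",im);k=get_calibration(c);print(c,{a:np.round(b,3).tolist() for a,b in k.items()})
    for l in("cover_handle","cover","pin_tip","press","lip_edge","shell_mid","dish_mid","bed_top"):
        for d in tip_of(c,l)[:3]:
            P=np.array(d["position"]);q=np.array(k["R"])@P+k["t"];print(c,l,round(d["p"],2),np.round(P,3),np.round([k["fx"]*q[0]/q[2]+k["cx"],k["fy"]*q[1]/q[2]+k["cy"]]))
E
```

```text
pics
{'t': 0.0, 'qpos': array([ 1.0882968 ,  0.60014286, -0.00254972,  1.60014488,  0.00178225,
        0.94290392, -0.07982496]), 'joint_vel': array([-0.0025714 ,  0.00030257,  0.0011528 , -0.00063099, -0.00101468,
        0.00317514, -0.00127753]), 'effort': array([ 7.09026172e-04, -7.76470613e+01,  1.56486310e+00, -2.58015597e+01,
        1.23464246e-02,  9.05207125e-03,  4.49975460e-05]), 'ee_pos': array([ 0.28601588, -0.66571502,  0.25539866]), 'tool_rot': array([-2.62289737e+00,  1.72776732e+00,  2.19786748e-03]), 'wrist_force': array([-0.56979826, -1.04259443, -0.6442212 ]), 'moment': array([ 0.04386415, -0.05364578,  0.04092787]), 'opening': 0.08577424220983092} 0.025
scene {'fx': 434.652, 'fy': 434.652, 'cx': 315.096, 'cy': 239.02, 'R': [[-0.229, 0.973, -0.014], [0.756, 0.169, -0.632], [-0.613, -0.156, -0.775]], 't': [0.154, -0.302, 1.294]}
scene cover_handle 0.63 [ 0.573 -0.199  0.038] [236. 273.]
scene cover 0.59 [ 0.578 -0.2    0.   ] [238. 284.]
scene pin_tip 0.88 [ 0.337 -0.098  0.062] [307. 196.]
scene pin_tip 0.75 [0.299 0.231 0.06 ] [446. 207.]
scene pin_tip 0.72 [0.
[... 886 characters left out ...]
p pin_tip 0.97 [0.301 0.225 0.06 ] [187. 328.]
top pin_tip 0.91 [ 0.334 -0.096  0.063] [337. 312.]
top pin_tip 0.89 [0.514 0.165 0.061] [217. 228.]
top press 0.97 [ 0.334 -0.096  0.001] [337. 310.]
top press 0.89 [ 0.387 -0.316  0.004] [434. 287.]
top press 0.81 [0.512 0.17  0.005] [220. 232.]
top lip_edge 0.91 [ 0.38 -0.11  0.09] [345. 290.]
top lip_edge 0.91 [ 0.436 -0.332  0.089] [451. 264.]
top lip_edge 0.8 [0.336 0.214 0.089] [188. 312.]
top shell_mid 0.88 [ 0.645 -0.017  0.011] [302. 174.]
top dish_mid 0.75 [0.484 0.008 0.008] [291. 244.]
top bed_top 0.88 [0.512 0.165 0.049] [218. 229.]
top bed_top 0.88 [0.3   0.229 0.048] [186. 327.]
top bed_top 0.64 [ 0.337 -0.095  0.049] [337. 310.]
```

View pics/top0.png

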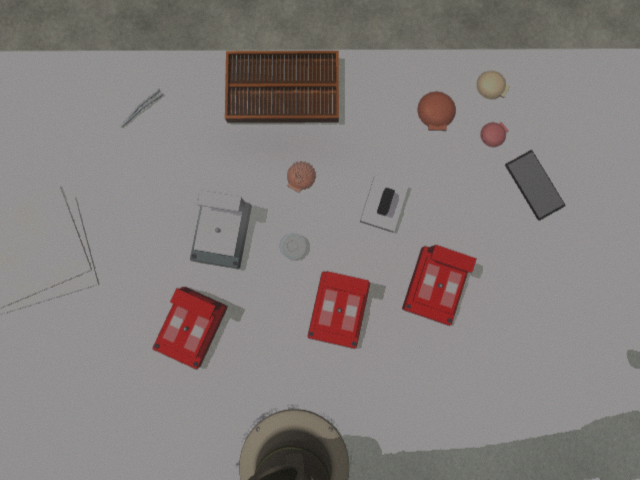

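View pics/scene0.png

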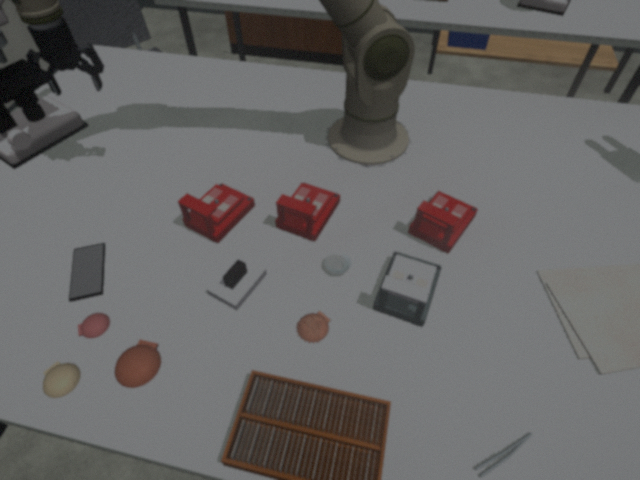

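The top view shows the plate with its black handle at (386,202). The grey press is at (218,230), with its lip on the far side. What could be mistaken for the press: red look-alikes at (339,310), (440,285) and (189,328). What could be mistaken for the plate: the dark tablet at (535,185). I choose the grey press and the white plate with the handle. Next I fit their outlines for pose and yaw and check both in one crop.

```bash
cat > h.py <<'E'
import cv2,numpy as np
from scipy.optimize import differential_evolution
from rig import *
from rig import status,camera,get_calibration
def proj(k,P):
    q=np.asarray(P)@np.array(k["R"]).T+k["t"]; return q[...,:2]/q[...,2:]*[k["fx"],k["fy"]]+[k["cx"],k["cy"]]
def rect(x0,x1,y0,y1,z): 
    c=np.array([[x0,y0,z],[x1,y0,z],[x1,y1,z],[x0,y1,z]]); return [(c[i],c[(i+1)%4]) for i in range(4)]
COVER=rect(-.055,.055,-.04,.04,.02)+rect(-.028,.028,-.011,.011,.056)
A=lambda a,b:(np.array(a),np.array(b))
PRESS=[A((-.075,-.055,.03),(-.075,.055,.03)),A((-.075,-.055,.03),(.03,-.055,.03)),A((-.075,.055,.03),(.03,.055,.03)),
 A((-.05,-.045,.05),(-.05,.045,.05)),A((-.05,-.045,.05),(.03,-.045,.05)),A((-.05,.045,.05),(.03,.045,.05)),
 A((.043,-.045,.095),(.043,.045,.095)),A((.043,-.045,.095),(.063,-.045,.095)),A((.043,.045,.095),(.063,.045,.095))]
def place(m,x,y,a,z=0):
    c,s=np.cos(a),np.sin(a);R=np.array([[c,-s,0],[s,c,0],[0,0,1]])
    return [(R@p+[x,y,z],R@q+[x,y,z]) for p,q in m]
def fit(im,k,m,g,r=.012,ra=.25,z=0):
    f=cv2.GaussianBlur(im,(0,0),1.).astype(np.float32)
    G=np.max([np.hypot(cv2.Sobel(f[...,i],-1,1,0),cv2.Sobel(f[...,i],-1,0,1)) for i in range(3)],0);G=np.minimum(G,np.percentile(G,97))
    t=np.linspace(.03,.97,40)[:,None]
    def cost(v):
        u=np.concatenate([proj(k,p+(q-p)*t) for p,q in place(m,*v,z)]).astype(np.float32)
        return -float(cv2.remap(G,u[None,:,0],u[None,:,1],cv2.INTER_LINEAR).mean())
    s=differential_evolution(cost,[(g[0]-r,g[0]+r),(g[1]-r,g[1]+r),(g[2]-ra,g[2]+ra)],seed=1,popsize=20,tol=1e-6)
    return s.x,-s.fun
def crop(im,k,ms,c,w,h,s,over=True):
    x0,y0=int(c[0]-w/2),int(c[1]-h/2);o=cv2.resize(im[y0:y0+h,x0:x0+w],None,fx=s,fy=s,interpolation=cv2.INTER_CUBIC)
    for m in ms if over else []:
        for p,q in m:
            a,b=[(proj(k,v)-[x0-.5,y0-.5])*s for v in(p,q)];cv2.line(o,tuple(int(i) for i in a),tuple(int(i) for i in b),(0,220,0),1,cv2.LINE_AA)
    return o
E
python3 - <<'E'
from h import *
out=[]
for c in("top","scene"):
    im=cv2.imread(f"pics/{c}0.png");k=get_calibration(c)
    v,e=fit(im,k,COVER,(.576,-.203,-.3));w,e2=fit(im,k,PRESS,(.513,.166,-.1));print(c,np.round(v,4),round(e),np.round(w,4),round(e2))
    print("yaw dir handle px",proj(k,[v[0],v[1],.056]))
    for m,x in((COVER,v),(PRESS,w)):
        M=place(m,*x);out.append(crop(im,k,[M],proj(k,[x[0],x[1],.04]),96,72,4))
cv2.imwrite("pics/c1.png",np.vstack([np.hstack(out[:2]),np.hstack(out[2:])])[:600])
E
```

```text
top [ 0.572  -0.2023 -0.3189] 75 [ 0.5112  0.164  -0.1414] 77
yaw dir handle px [385.6377745  201.81842212]
scene [ 0.588  -0.1919 -0.3193] 64 [ 0.5131  0.1685 -0.1665] 77
yaw dir handle px [235.42920727 274.10471551]
```

View pics/c1.png

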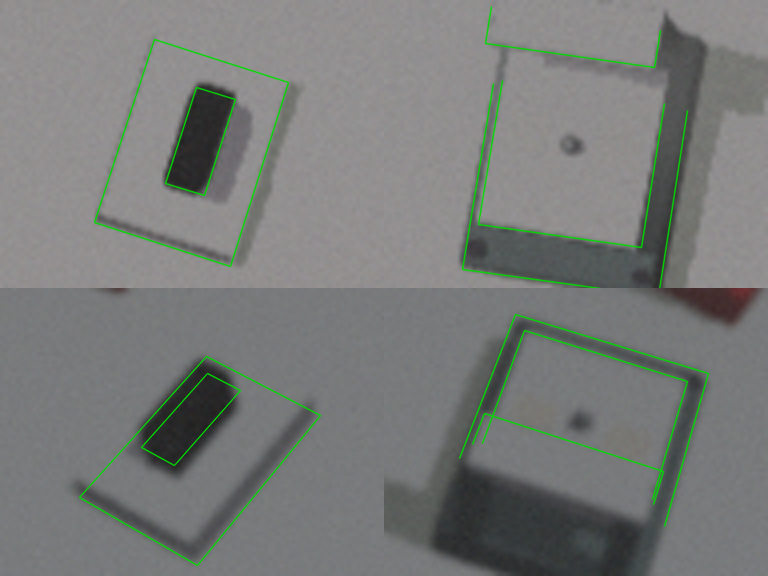

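The crop confirms the choice: white plate with handle (yaw about -0.32), and grey press with its pin at crop (571,145) (yaw about -0.15). The top fit caught the bottom of the plate's near face, so its x should be about 3 mm larger, which agrees with the network's 0.575. I now work out the move above the handle.

```bash
cat > go.py <<'E'
import sys;from h import *
from scipy.spatial.transform import Rotation as R
def go(x,y,z,jaw):
    s=status.state();T=R.from_rotvec(s["tool_rot"]);best=None
    for a in(jaw,jaw+np.pi):
        X=np.array([np.cos(a),np.sin(a),0]);Z=np.array([0,0,-1.]);G=R.from_matrix(np.c_[X,np.cross(Z,X),Z])
        w=(T.inv()*G).as_rotvec()
        if best is None or np.linalg.norm(w)<np.linalg.norm(best):best=w
    l=T.inv().apply(np.array([x,y,z])-s["ee_pos"])*1000
    Y=T.as_matrix()
    print("t",round(s["t"],2),"pos",np.round(s["ee_pos"],4),"yaw toolx",round(np.arctan2(Y[1,0],Y[0,0]),4),"z",np.round(Y[:,2],3),"F",np.round(s["wrist_force"],1),"M",np.round(s["moment"],2),"q",np.round(s["qpos"],2),"open",round(s["opening"],4))
    print("LIN",np.round(l,1),"ANG",np.round(best,4))
if __name__=="__main__": go(*map(float,sys.argv[1:]))
E
python3 go.py .575 -.203 .16 1.252
python3 - <<'E'
from h import *
k=get_calibration("top");im=cv2.imread("pics/top0.png")
print("pin pred",proj(k,[.5112,.164,.06]))
g=cv2.resize(cv2.cvtColor(im[222:240,206:230],cv2.COLOR_BGR2GRAY),None,fx=1,fy=1)
w=np.clip(145-g.astype(float),0,None);print(g);
E
```

```text
t 0.9 pos [ 0.2862 -0.6661  0.2563] yaw toolx -1.1649 z [-0.  0. -1.] F [-0.1  1.  -0.7] M [-0.01 -0.03 -0.02] q [ 1.09  0.6  -0.    1.6   0.    0.94 -0.08] open 0.0852
LIN [-311.5 -448.2   96.3] ANG [0.     0.     0.7247]
pin pred [217.18175984 229.38167385]
[[140 138 141 140 141 143 140 142 145 142 142 143 144 142 143 142 143 140
  142 140 143 142 142 142]
 [142 143 144 142 143 143 142 141 144 141 141 142 138 143 142 142 143 140
  143 146 141 142 141 143]
 [140 142 143 143 144 145 143 140 146 141 145 142 144 141 141 140 141 144
  141 141 143 140 142 143]
 [141 142 138 141 145 140 141 139 143 142 144 145 144 140 143 142 144 144
  140 142 142 143 141 142]
 [143 144 142 140 140 144 138 143 142 145 141 140 140 141 140 144 139 142
  138 141 144 141 141 146]
 [141 142 143 141 141 142 142 144 142 141 132 126 130 138 142 141 143 141
  144 143 140 144 142 143]
 [144 144 143 143 141 142 145 145 141 129 114 104 105 121 134 141 143 139
  139 137 141 141 137 140]
 [142 144 143 143 141 139 145 141 139 114 115 110  90  90 111 137 140 143
  143 143 140 141 143 142]
 [142 146 143 142 141 138 144 14
[... 278 characters left out ...]
42 139 140 142 144 143 144 143 145 142 140 138 141 144 141 142 143
  143 142 142 147 140 142]
 [142 146 143 144 142 142 141 143 143 143 143 142 143 144 142 141 141 145
  142 140 143 145 143 144]
 [144 144 143 143 143 143 144 143 145 142 145 143 141 145 144 144 141 143
  143 144 144 142 142 142]
 [143 143 143 143 143 143 141 143 142 142 140 144 144 145 140 141 143 140
  143 142 142 145 142 141]
 [144 143 145 144 143 144 142 143 144 140 145 142 145 143 138 144 140 142
  144 143 141 141 144 143]
 [145 142 141 144 143 145 141 142 142 143 143 146 143 145 141 143 146 141
  142 139 143 142 144 145]
 [140 142 145 143 144 142 144 142 144 142 142 140 141 140 143 145 144 143
  145 144 145 142 144 142]]
```

Request:
apply_moves --linear '[[-22,-32,0],[-45,-64,0],[-67,-96,0],[-89,-128,0],[-111,-160,0],[-134,-192,5],[-156,-224,10],[-178,-256,20],[-200,-288,30],[-223,-320,40],[-245,-352,50],[-267,-384,60],[-290,-417,70],[-311.5,-448,80],[-311.5,-448,85],[-311.5,-448,85],[-311.5,-448,85],[-311.5,-448,85]]' --angular '[[0,0,0.05],[0,0,0.1],[0,0,0.15],[0,0,0.2],[0,0,0.25],[0,0,0.3],[0,0,0.35],[0,0,0.4],[0,0,0.45],[0,0,0.5],[0,0,0.55],[0,0,0.6],[0,0,0.66],[0,0,0.7247],[0,0,0.7247],[0,0,0.7247],[0,0,0.7247],[0,0,0.7247]]' --grip 60

```text
t: 2.7
ee_pos: [0.5743, -0.2046, 0.1718]
tool_rot: [1.838, -2.548, 0.001]
wrist_force: [-0.0, -0.4, 0.9]
opening: 0.0601
```

```bash
python3 go.py .575 -.203 .049 1.252
python3 - <<'E'
from h import *
im=camera("top");k=get_calibration("top")
im2=camera("scene");k2=get_calibration("scene")
M=place(COVER,.575,-.203,-.319)
# jaw axis through tcp marks
cv2.imwrite("pics/c2.png",np.hstack([crop(im,k,[M],proj(k,[.575,-.203,.08]),96,110,4),crop(im2,k2,[M],proj(k2,[.575,-.203,.08]),100,110,4)]))
E
```

```text
t 2.7 pos [ 0.5743 -0.2046  0.1718] yaw toolx -1.8916 z [ 0.    -0.001 -1.   ] F [-0.  -0.4  0.9] M [-0.01  0.09 -0.  ] q [ 0.13  0.57  0.18  1.95 -0.16  0.63 -1.48] open 0.0601
LIN [-1.800e+00 -1.000e-01  1.228e+02] ANG [-0.0006 -0.0005 -0.002 ]
```

View pics/c2.png

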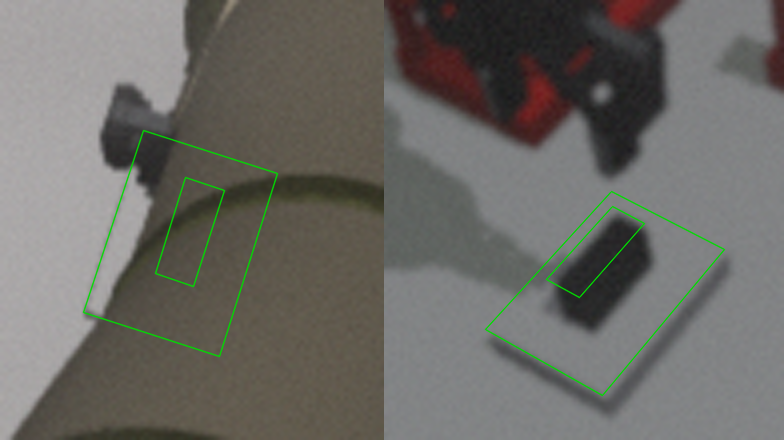

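Request:
apply_moves --linear '[[-2,0,25],[-2,0,55],[-2,0,85],[-2,0,105],[-2,0,117],[-2,0,122],[-2,0,122],[-2,0,122]]' --angular '[[0,0,0],[0,0,0],[0,0,0],[0,0,0],[0,0,0],[0,0,0],[0,0,0],[0,0,0]]'

```text
t: 3.6
ee_pos: [0.5759, -0.2015, 0.0502]
tool_rot: [-1.84, 2.546, -0.002]
wrist_force: [-0.7, 0.5, 0.8]
opening: 0.0599
```

```bash
python3 go.py .575 -.202 .049 1.252
python3 - <<'E'
from h import *
im2=camera("scene");k2=get_calibration("scene");cv2.imwrite("pics/s3.png",im2)
cv2.imwrite("pics/c3.png",crop(im2,k2,[],proj(k2,[.575,-.203,.05]),120,100,5))
E
```

```text
t 3.6 pos [ 0.5759 -0.2015  0.0502] yaw toolx -1.8899 z [ 0.001 -0.    -1.   ] F [-0.7  0.5  0.8] M [-0.05 -0.   -0.02] q [ 0.17  0.75  0.12  2.01 -0.21  0.39 -1.45] open 0.0599
LIN [0.8 0.7 1.2] ANG [-0.0012  0.     -0.0003]
```

View pics/c3.png

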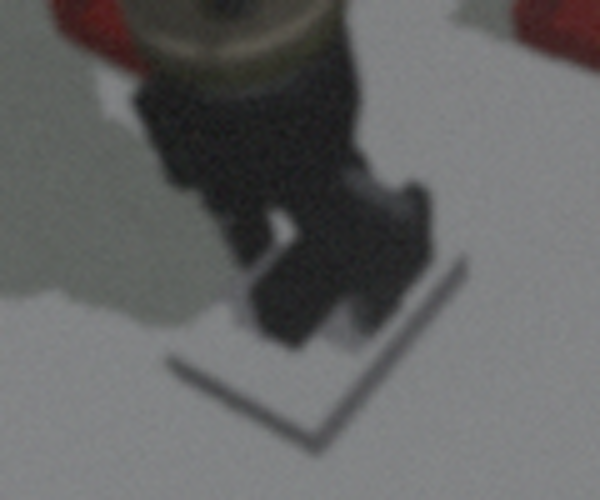

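The handle (crop about (290,300)) sits between the two fingers, with clearance on both sides. I close the gripper.

Request:
apply_moves --linear '[[0,0,0],[0,0,0],[0,0,0],[0,0,0],[0,0,0],[0,0,0],[0,0,0],[0,0,0]]' --angular '[[0,0,0],[0,0,0],[0,0,0],[0,0,0],[0,0,0],[0,0,0],[0,0,0],[0,0,0]]' --grip 10 --grip_force 80

```text
t: 4.45
ee_pos: [0.5757, -0.2013, 0.05]
tool_rot: [-1.84, 2.546, -0.001]
wrist_force: [-0.6, 0.6, 5.9]
opening: 0.0209
```

```bash
python3 go.py .575 -.202 .15 1.252
python3 - <<'E'
from h import *
im2=camera("scene");k2=get_calibration("scene");cv2.imwrite("pics/s4.png",im2)
C=COVER[:4]+[A((-.055,-.04,0),(-.055,.04,0))]
# edges seen: bottom & right of plate: use full top rect plus bottom edges
def cmodel(): return COVER[:4]
B=rect(-.055,.055,-.04,.04,0)
m=[COVER[1],B[1],COVER[2],B[2],COVER[0],B[0]]
for mm in(cmodel(),[COVER[1],B[1],COVER[2],B[2]],[COVER[1],B[1],COVER[0],B[0]]):
    print(fit(im2,k2,mm,(.575,-.202,-.319),.012,.1))
    print(fit(cv2.imread("pics/scene0.png"),k2,mm,(.575,-.202,-.319),.012,.1))
E
```

```text
t 4.45 pos [ 0.5757 -0.2013  0.05  ] yaw toolx -1.8897 z [ 0.001 -0.    -1.   ] F [-0.6  0.6  5.9] M [ 0.04  0.23 -0.02] q [ 0.17  0.75  0.12  2.01 -0.21  0.39 -1.45] open 0.0209
LIN [   0.9    0.4 -100. ] ANG [-0.0009  0.     -0.0001]
(array([ 0.57662527, -0.19914003, -0.32570932]), np.float64(63.937965393066406))
(array([ 0.58699998, -0.1934519 , -0.30515038]), np.float64(70.52253723144531))
(array([ 0.57724938, -0.19930379, -0.3192309 ]), np.float64(90.27357482910156))
(array([ 0.576743  , -0.20035199, -0.31382782]), np.float64(83.69585418701172))
(array([ 0.57717082, -0.19936684, -0.30473271]), np.float64(65.35646057128906))
(array([ 0.57802161, -0.19599753, -0.3100767 ]), np.float64(69.15113830566406))
```

Request:
apply_moves --linear '[[0,0,-5],[0,0,-15],[0,0,-35],[0,0,-60],[0,0,-85],[0,0,-105],[0,0,-110],[0,0,-110]]' --angular '[[0,0,0],[0,0,0],[0,0,0],[0,0,0],[0,0,0],[0,0,0],[0,0,0],[0,0,0]]'

```text
t: 5.3
ee_pos: [0.5757, -0.2011, 0.1601]
tool_rot: [-1.84, 2.545, -0.002]
wrist_force: [0.3, -0.4, -3.4]
opening: 0.0212
```

```bash
python3 go.py .575 -.202 .15 1.252
python3 - <<'E'
from h import *
P=PRESS
for c,g in(("top",(.5115,.165,-.15)),("scene",(.513,.1685,-.155))):
    im=cv2.imread(f"pics/{c}0.png");k=get_calibration(c)
    for n,m in(("all",P),("noLip",P[:6]),("block",P[:3]),("bed",P[3:6]),("bed+lip",P[3:]),("fronts",[P[0],P[3],P[6]]),("ends",[P[0],P[3]])):
        v,e=fit(im,k,m,g,.008,.12);print(c,n,np.round(v,4),round(e))
im=camera("scene");k=get_calibration("scene");cv2.imwrite("pics/s5.png",im)
s=status.state();B=rect(-.055,.055,-.04,.04,0)
z=s["ee_pos"][2]-.050
print(fit(im,k,[COVER[1],B[1],COVER[2],B[2]],(*s["ee_pos"][:2],-.319),.012,.1,z))
E
```

```text
t 5.3 pos [ 0.5757 -0.2011  0.1601] yaw toolx -1.8896 z [ 0.001 -0.    -1.   ] F [ 0.3 -0.4 -3.4] M [0.   0.03 0.  ] q [ 0.12  0.59  0.18  1.96 -0.17  0.61 -1.48] open 0.0212
LIN [ 1.   0.4 10.1] ANG [-0.0014  0.0002  0.    ]
top all [ 0.5112  0.164  -0.1459] 77
top noLip [ 0.5103  0.1639 -0.1556] 88
top block [ 0.5084  0.1599 -0.1791] 96
top bed [ 0.5105  0.1641 -0.1655] 96
top bed+lip [ 0.512   0.164  -0.1543] 76
top fronts [ 0.5111  0.1615 -0.1578] 86
top ends [ 0.5104  0.1636 -0.1693] 104
scene all [ 0.5132  0.1684 -0.1656] 77
scene noLip [ 0.5131  0.1681 -0.1754] 82
scene block [ 0.5129  0.1698 -0.1393] 78
scene bed [ 0.5136  0.168  -0.184 ] 88
scene bed+lip [ 0.5135  0.1684 -0.1658] 77
scene fronts [ 0.5134  0.17   -0.1719] 60
scene ends [ 0.5135  0.1699 -0.1745] 80
(array([ 0.57676734, -0.19929167, -0.30610974]), np.float64(83.65223693847656))
```

```bash
python3 go.py .472 .173 .16 1.408
```

```text
t 5.35 pos [ 0.5752 -0.2009  0.1591] yaw toolx -1.8895 z [-0.  0. -1.] F [-0.7  0.1 -4. ] M [ 0.05 -0.03  0.05] q [ 0.13  0.59  0.18  1.96 -0.17  0.6  -1.48] open 0.0211
LIN [-322.8  215.2   -0.8] ANG [ 1.000e-04  1.000e-04 -1.559e-01]
```

Request:
apply_moves --linear '[[-10,7,-4],[-30,20,-4],[-57,38,-4],[-87,58,-4],[-117,78,-4],[-147,98,-4],[-177,118,-4],[-207,138,-4],[-237,158,-4],[-264,176,-4],[-287,191,-4],[-305,203,-4],[-318,212,-4],[-323,215,-4],[-323,215,-4],[-323,215,-4],[-323,215,-4]]' --angular '[[0,0,0],[0,0,-0.01],[0,0,-0.025],[0,0,-0.04],[0,0,-0.055],[0,0,-0.07],[0,0,-0.085],[0,0,-0.1],[0,0,-0.115],[0,0,-0.13],[0,0,-0.145],[0,0,-0.156],[0,0,-0.156],[0,0,-0.156],[0,0,-0.156],[0,0,-0.156],[0,0,-0.156]]'

```text
t: 7.05
ee_pos: [0.4727, 0.1719, 0.1632]
tool_rot: [2.031, -2.396, 0.0]
wrist_force: [0.2, -0.6, -2.7]
opening: 0.0209
```

```bash
python3 go.py .472 .173 .120 1.408
python3 - <<'E'
from h import *
im=camera("scene");k=get_calibration("scene");cv2.imwrite("pics/s6.png",im)
s=status.state();B=rect(-.055,.055,-.04,.04,0);p=s["ee_pos"]
print(fit(im,k,[COVER[1],B[1],COVER[2],B[2]],(*p[:2],-.163),.012,.1,p[2]-.05))
v,e=fit(im,k,[COVER[1],B[1],COVER[2],B[2],COVER[0],COVER[3]],(*p[:2],-.163),.012,.1,p[2]-.05);print(v,e)
M=place(COVER[:4]+B[1:3],p[0]+.0015,p[1]+.002,-.163,p[2]-.05);N=place(PRESS,.5132,.1684,-.164)
im2=camera("top")
k2=get_calibration("top");M2=place(COVER[:4],p[0],p[1],-.163,p[2]-.05);N2=place(PRESS,.5112,.1645,-.16)
c=proj(k,[.49,.17,.08])
cv2.imwrite("pics/c6.png",np.hstack([crop(im,k,[M,N],c,100,120,4),crop(im2,k2,[M2,N2],proj(k2,[.5,.17,.08]),100,120,4)]))
E
```

```text
t 7.05 pos [0.4727 0.1719 0.1632] yaw toolx -1.7353 z [-0.    -0.001 -1.   ] F [ 0.2 -0.6 -2.7] M [-0.06  0.01  0.  ] q [-0.6   0.49  0.19  2.2  -0.19  0.48 -1.99] open 0.0209
LIN [-1.   0.9 43.2] ANG [ 0.0001 -0.0006 -0.0017]
(array([ 0.47436067,  0.17655008, -0.12565203]), np.float64(79.86226654052734))
[ 0.47370153  0.17622716 -0.12976476] 63.19473648071289
```

View pics/c6.png

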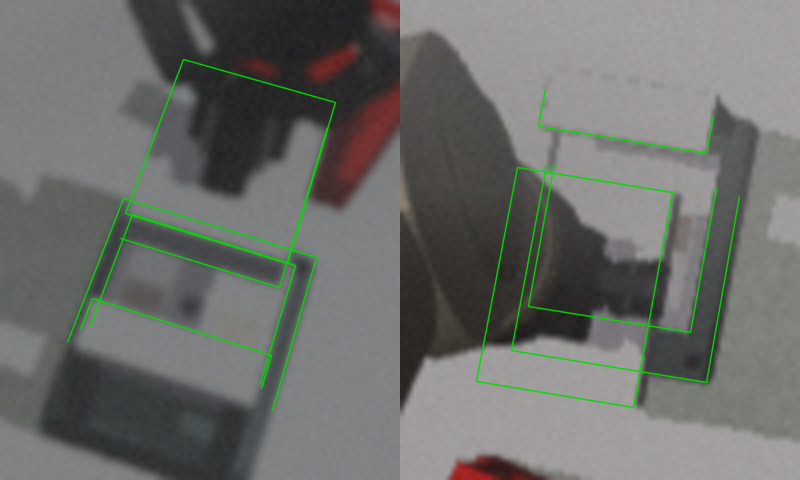

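Request:
apply_moves --linear '[[-1,1,10],[-1,1,22],[-1,1,34],[-1,1,42],[-1,1,47],[-1,1,49],[-1,1,49],[-1,1,49]]' --angular '[[0,0,0],[0,0,0],[0,0,0],[0,0,0],[0,0,0],[0,0,0],[0,0,0],[0,0,0]]'

```text
t: 7.95
ee_pos: [0.4719, 0.1741, 0.1145]
tool_rot: [-2.033, 2.395, -0.0]
wrist_force: [0.6, 0.7, -3.2]
opening: 0.0213
```

```bash
python3 go.py .472 .173 .114 1.408
python3 - <<'E'
from h import *
im=camera("scene");k=get_calibration("scene");cv2.imwrite("pics/s7.png",im)
s=status.state();B=rect(-.055,.055,-.04,.04,0);p=s["ee_pos"]
im2=camera("top");k2=get_calibration("top");cv2.imwrite("pics/t7.png",im2)
for z in(p[2]-.05,):
  for m in([COVER[1],B[1],COVER[2],B[2]],[COVER[1],B[1]],[COVER[1],B[1],COVER[2]]): print("scene",fit(im,k,m,(*p[:2],-.15),.01,.06,z))
  for m in([COVER[0],B[0]],[COVER[0],COVER[3]],[COVER[0],COVER[3],B[0]]): print("top",fit(im2,k2,m,(*p[:2],-.15),.01,.06,z))
M=place(COVER[:4]+B[1:3],p[0]+.0015,p[1]+.002,-.163,p[2]-.05);N=place(PRESS,.5132,.1684,-.164)
M2=place(COVER[:4],p[0],p[1],-.163,p[2]-.05);N2=place(PRESS,.5112,.1645,-.16)
c=proj(k,[.49,.17,.08])
cv2.imwrite("pics/c7.png",np.hstack([crop(im,k,[M],c,80,100,5),crop(im2,k2,[M2],proj(k2,[.5,.17,.08]),80,100,5)]))
E
```

```text
t 7.95 pos [0.4719 0.1741 0.1145] yaw toolx -1.7337 z [ 0.  0. -1.] F [ 0.6  0.7 -3.2] M [0.01 0.01 0.03] q [-0.57  0.57  0.15  2.23 -0.23  0.36 -1.97] open 0.0213
LIN [ 1.1 -0.3  0.5] ANG [-0.0003  0.0002 -0.0001]
scene (array([ 0.47623748,  0.17955243, -0.16341372]), np.float64(77.72373962402344))
scene (array([ 0.47539673,  0.17558479, -0.14713082]), np.float64(88.7074966430664))
scene (array([ 0.4759679 ,  0.17819343, -0.15044231]), np.float64(80.04849243164062))
top (array([ 0.47155618,  0.17416778, -0.20313625]), np.float64(91.96415710449219))
top (array([ 0.47362432,  0.17306572, -0.1432665 ]), np.float64(58.57175827026367))
top (array([ 0.4692748 ,  0.17449628, -0.19957327]), np.float64(65.60684967041016))
```

View pics/c7.png

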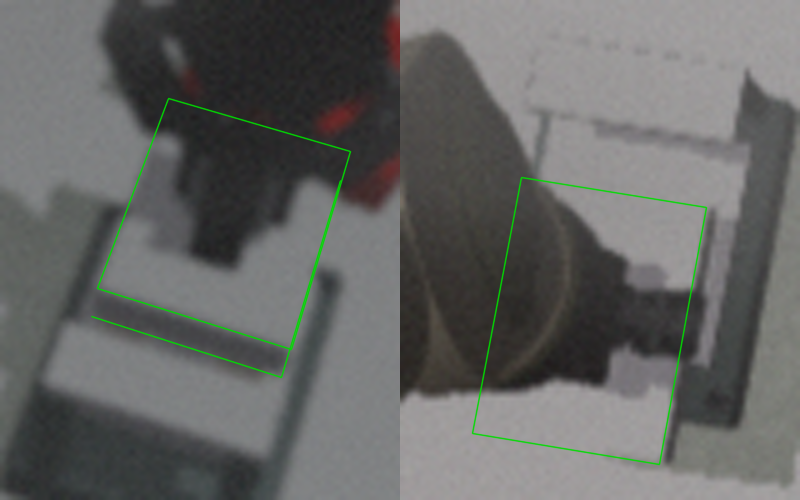

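Plate outline and TCP agree: top view within about 1 mm, scene view within its constant offset of about 2 mm. The plate is level with the bed and just short of the lip. It is 40 mm short of the pin along press x, so I slide it in.

Request:
apply_moves --linear '[[0,0,-1],[0,-2,-1],[0,-5,-1],[0,-9,-1],[0,-13,-1],[0.5,-17,-1],[0.5,-21,-1],[1,-25,-1],[1,-29,-1],[1,-32,-1],[1,-35,-1],[1,-37,-1],[1,-38.5,-1],[1,-40,-1],[1,-40,-1],[1,-40,-1]]' --angular '[[0,0,0],[0,0,0],[0,0,0],[0,0,0],[0,0,0],[0,0,0],[0,0,0],[0,0,0],[0,0,0],[0,0,0],[0,0,0],[0,0,0],[0,0,0],[0,0,0],[0,0,0],[0,0,0]]'

```text
t: 9.65
ee_pos: [0.511, 0.1666, 0.1152]
tool_rot: [2.033, -2.395, -0.0]
wrist_force: [0.1, 0.5, -3.2]
opening: 0.0209
```

```bash
python3 go.py .5116 .1665 .114 1.408
python3 - <<'E'
from h import *
im=camera("scene");k=get_calibration("scene");cv2.imwrite("pics/s8.png",im)
p=status.state()["ee_pos"];im2=camera("top");k2=get_calibration("top");cv2.imwrite("pics/t8.png",im2)
B=rect(-.055,.055,-.04,.04,0)
M=place(COVER[:4]+B[1:3],p[0]+.002,p[1]+.002,-.163,p[2]-.05)
M2=place(COVER[:4],p[0],p[1],-.163,p[2]-.05)
cv2.imwrite("pics/c8.png",np.hstack([crop(im,k,[],proj(k,[.51,.17,.08]),80,100,5),crop(im2,k2,[M2],proj(k2,[.51,.17,.08]),80,100,5)]))
E
```

```text
t 9.65 pos [0.511  0.1666 0.1152] yaw toolx -1.7336 z [-0. -0. -1.] F [ 0.1  0.5 -3.2] M [-0.02  0.03 -0.03] q [-0.52  0.59  0.15  2.15 -0.21  0.41 -1.94] open 0.0209
LIN [ 0.  -0.6  1.2] ANG [ 0.0001 -0.0001 -0.    ]
```

View pics/c8.png

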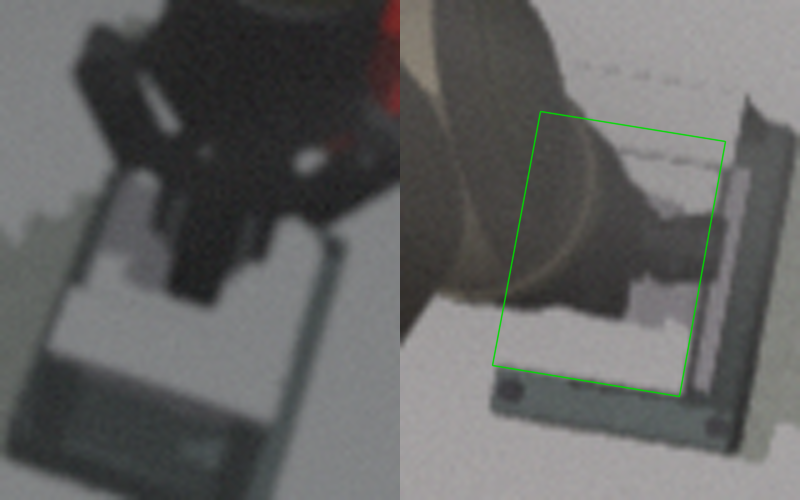

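The plate is now under the lip, square with the bed in the top view, with no contact force. I lower it gently to feel for the pin.

Request:
apply_moves --linear '[[0,-0.5,1.5],[0,-0.5,3],[0,-0.5,4.5],[0,-0.5,6],[0,-0.5,7],[0,-0.5,7.5],[0,-0.5,7.5]]' --angular '[[0,0,0],[0,0,0],[0,0,0],[0,0,0],[0,0,0],[0,0,0],[0,0,0]]'

```text
t: 10.45
ee_pos: [0.5115, 0.1665, 0.1076]
tool_rot: [2.033, -2.395, -0.0]
wrist_force: [0.1, -0.4, -2.9]
opening: 0.0208
```

```bash
python3 go.py .5116 .1665 .1 1.408;python3 go.py .5116 .1665 .1 1.408
```

```text
t 10.45 pos [0.5115 0.1665 0.1076] yaw toolx -1.7337 z [-0. -0. -1.] F [ 0.1 -0.4 -2.9] M [-0.03  0.02 -0.04] q [-0.52  0.61  0.14  2.15 -0.22  0.39 -1.94] open 0.0208
LIN [ 0.  -0.1  7.6] ANG [ 0.0002 -0.0001 -0.0001]
t 10.45 pos [0.5115 0.1665 0.1076] yaw toolx -1.7337 z [-0. -0. -1.] F [ 0.1 -0.4 -2.9] M [-0.03  0.02 -0.04] q [-0.52  0.61  0.14  2.15 -0.22  0.39 -1.94] open 0.0208
LIN [ 0.  -0.1  7.6] ANG [ 0.0002 -0.0001 -0.0001]
```

Request:
apply_moves --linear '[[0,0,1],[0,0,2],[0,0,3],[0,0,3],[0,0,3]]' --angular '[[0,0,0],[0,0,0],[0,0,0],[0,0,0],[0,0,0]]'

```text
t: 10.95
ee_pos: [0.5115, 0.1666, 0.1047]
tool_rot: [2.033, -2.395, -0.0]
wrist_force: [-0.0, -1.1, -3.1]
opening: 0.0213
```

Request:
apply_moves --linear '[[0,0,1],[0,0,2],[0,0,3],[0,0,3],[0,0,3]]' --angular '[[0,0,0],[0,0,0],[0,0,0],[0,0,0],[0,0,0]]'

```text
t: 11.45
ee_pos: [0.5115, 0.1665, 0.1017]
tool_rot: [2.033, -2.395, -0.0]
wrist_force: [0.4, -0.5, -3.1]
opening: 0.0207
```

```bash
python3 go.py .5116 .1665 .1 1.408
```

```text
t 11.45 pos [0.5115 0.1665 0.1017] yaw toolx -1.7336 z [-0. -0. -1.] F [ 0.4 -0.5 -3.1] M [-0.07 -0.05 -0.04] q [-0.52  0.62  0.14  2.16 -0.22  0.38 -1.93] open 0.0207
LIN [ 0.  -0.1  1.7] ANG [ 0.0001 -0.0001 -0.    ]
```

No contact down to 8 mm below the pin's tip, so the hole is over the pin. Now down onto the bed.

Request:
apply_moves --linear '[[0,0,0.5],[0,0,1],[0,0,1.5],[0,0,2],[0,0,2.5],[0,0,2.5]]' --angular '[[0,0,0],[0,0,0],[0,0,0],[0,0,0],[0,0,0],[0,0,0]]'

```text
t: 12.05
ee_pos: [0.5115, 0.1665, 0.0995]
tool_rot: [-2.033, 2.395, 0.0]
wrist_force: [-1.1, -0.6, 4.3]
opening: 0.0209
```

Request:
apply_moves --linear '[[0,0,0.5],[0,0,1],[0,0,1.5],[0,0,2],[0,0,2],[0,0,2]]' --angular '[[0,0,0],[0,0,0],[0,0,0],[0,0,0],[0,0,0],[0,0,0]]'

```text
t: 12.65
ee_pos: [0.5116, 0.1666, 0.0974]
tool_rot: [-2.033, 2.395, 0.0]
wrist_force: [-2.3, 0.4, 4.2]
opening: 0.0207
```

Request:
apply_moves --linear '[[0,0,0.5],[0,0,1],[0,0,1.5],[0,0,2],[0,0,2.5],[0,0,3],[0,0,3]]' --angular '[[0,0,0],[0,0,0],[0,0,0],[0,0,0],[0,0,0],[0,0,0],[0,0,0]]'

```text
t: 13.35
ee_pos: [0.5115, 0.1665, 0.0944]
tool_rot: [-2.033, 2.395, 0.0]
wrist_force: [-2.6, -1.3, 7.3]
opening: 0.0209
```

```bash
python3 go.py .5116 .1665 .092 1.408
python3 - <<'E'
from h import *
im2=camera("top");k2=get_calibration("top");cv2.imwrite("pics/t9.png",im2)
p=status.state()["ee_pos"];z=p[2]-.05
for n,m,zz in(("plate near",[COVER[3]],z),("plate near+side",[COVER[3],COVER[0]],z),("block near",[PRESS[0]],0),("lip",[PRESS[6]],0)): print(n,fit(im2,k2,m,(*p[:2],-.163),.006,.1,zz))
M2=place(COVER[:4],p[0],p[1],-.163,z)
cv2.imwrite("pics/c9.png",np.hstack([crop(im2,k2,[],proj(k2,[.51,.17,.08]),80,100,5),crop(im2,k2,[M2,place(PRESS[:1]+PRESS[6:],.5112,.1645,-.163)],proj(k2,[.51,.17,.08]),80,100,5)]))
E
```

```text
t 13.35 pos [0.5115 0.1665 0.0944] yaw toolx -1.7336 z [ 0.  0. -1.] F [-2.6 -1.3  7.3] M [-0.18  0.53  0.04] q [-0.51  0.63  0.13  2.16 -0.22  0.37 -1.93] open 0.0209
LIN [ 0.  -0.1  2.4] ANG [-0.      0.0001 -0.0001]
plate near (array([ 0.5122105 ,  0.16490227, -0.15921314]), np.float64(130.0))
plate near+side (array([ 0.5126628 ,  0.16658884, -0.1637597 ]), np.float64(111.32572937011719))
block near (array([ 0.50918471,  0.16102223, -0.17358165]), np.float64(130.0))
lip (array([ 0.51278721,  0.16059508, -0.21847569]), np.float64(66.42948150634766))
```

View pics/c9.png

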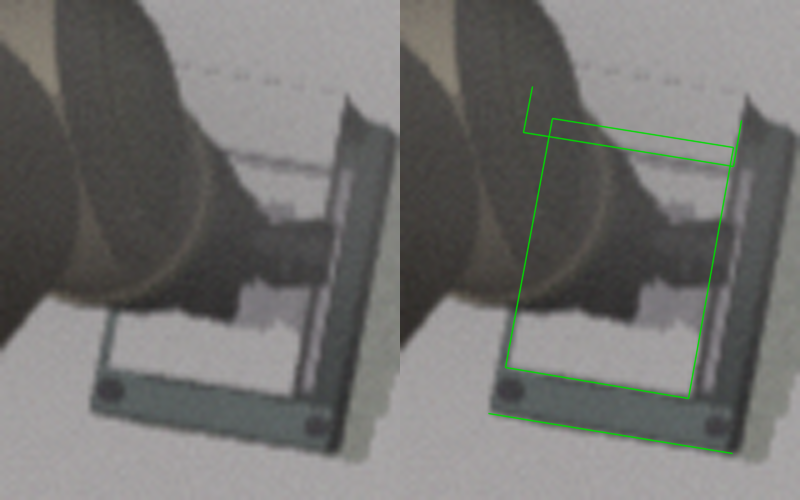

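The plate is square with the bed (edge yaws within about 0.01 rad) and under the lip, and the bed is about 5 mm down with low forces. I press on to the stop, easing back slightly in x.

Request:
apply_moves --linear '[[0,0.3,0.5],[0,0.3,1],[0,0.3,1.5],[0,0.3,2],[0,0.3,2],[0,0.3,2]]' --angular '[[0,0,0],[0,0,0],[0,0,0],[0,0,0],[0,0,0],[0,0,0]]'

```text
t: 14.0
ee_pos: [0.5115, 0.1666, 0.0926]
tool_rot: [-2.033, 2.394, -0.0]
wrist_force: [-1.5, -0.6, 8.4]
opening: 0.0214
```

Request:
apply_moves --linear '[[0,0,0.3],[0,0,0.6],[0,0,0.6],[0,0,0.6]]' --angular '[[0,0,0],[0,0,0],[0,0,0],[0,0,0]]'

```text
t: 14.4
ee_pos: [0.5115, 0.1666, 0.092]
tool_rot: [-2.033, 2.394, -0.0]
wrist_force: [-2.3, -1.3, 8.1]
opening: 0.0206
```

Request:
apply_moves --linear '[[0,0,0.3],[0,0,0.6],[0,0,0.6],[0,0,0.6]]' --angular '[[0,0,0],[0,0,0],[0,0,0],[0,0,0]]'

```text
t: 14.8
ee_pos: [0.5115, 0.1666, 0.0919]
tool_rot: [-2.032, 2.394, -0.0]
wrist_force: [-3.7, -1.2, 16.1]
opening: 0.0211
```

Request:
apply_moves --linear '[[0,0,0.2],[0,0,0.4],[0,0,0.4],[0,0,0.4]]' --angular '[[0,0,0],[0,0,0],[0,0,0],[0,0,0]]'

```text
t: 15.2
ee_pos: [0.5115, 0.1666, 0.0919]
tool_rot: [-2.032, 2.394, -0.0]
wrist_force: [-4.9, -1.1, 21.4]
opening: 0.021
```

The bed is at its stop: the force rises and the height holds at 0.0919. I ease a touch to keep the press gentle, then check that nothing else moved.

Request:
apply_moves --linear '[[0,0.2,-0.3],[0,0.2,-0.3],[0,0.2,-0.3],[0,0.2,-0.3],[0,0.2,-0.3],[0,0.2,-0.3]]' --angular '[[0,0,0],[0,0,0],[0,0,0],[0,0,0],[0,0,0],[0,0,0]]'

```text
t: 15.8
ee_pos: [0.5115, 0.1666, 0.0919]
tool_rot: [-2.032, 2.394, -0.001]
wrist_force: [-2.9, -1.4, 15.8]
opening: 0.021
```

```bash
python3 go.py .5116 .1665 .092 1.408
python3 - <<'E'
from h import *
from rig import tip_of
for c in("top","scene"):
    camera(c)
    for l in("shell_mid","dish_mid","cover","pin_tip"): print(c,l,[(round(d["p"],2),np.round(d["position"],3)) for d in tip_of(c,l)[:1]])
E
python3 go.py .5116 .1665 .092 1.408
```

```text
t 15.8 pos [0.5115 0.1666 0.0919] yaw toolx -1.7339 z [ 0.001  0.001 -1.   ] F [-2.9 -1.4 15.8] M [-0.42  0.64  0.01] q [-0.51  0.63  0.13  2.16 -0.22  0.36 -1.93] open 0.021
LIN [ 0.1 -0.1 -0.1] ANG [-0.0011  0.0007 -0.0003]
top shell_mid [(0.72, array([ 0.642, -0.015,  0.009]))]
top dish_mid [(0.77, array([0.479, 0.008, 0.007]))]
top cover [(0.94, array([0.511, 0.166, 0.042]))]
top pin_tip [(0.94, array([ 0.394, -0.315,  0.062]))]
scene shell_mid []
scene dish_mid [(0.91, array([0.48 , 0.009, 0.008]))]
scene cover [(0.91, array([0.51 , 0.167, 0.044]))]
scene pin_tip [(0.77, array([ 0.387, -0.315,  0.066]))]
t 16.3 pos [0.5115 0.1666 0.0919] yaw toolx -1.734 z [ 0.001  0.001 -1.   ] F [-3.2 -1.9 17.1] M [-0.37  0.73  0.04] q [-0.51  0.63  0.13  2.16 -0.22  0.36 -1.93] open 0.0212
LIN [ 0.  -0.1 -0.1] ANG [-0.0012  0.0007 -0.0004]
```

Cover underside is at 42 mm (50 − 8), the force is steady at about 16 N, and the shell and dish have not moved. I hand the job in.

```bash
python3 -c "from rig import job;print(job.close_job())"
```

```text
the job is handed in; nothing more can be done
None
```

The press plate is seated on the grey press and held pressed down by its handle, and I handed the job in that way at about 16 s of the 40 s allowed. I slid it level under the keeper lip, lowered it over the pin and pressed until the bed stopped.

**Bed down:** After touching the bed, the plate sank about 8 mm and then stayed at one height while the force rose. Both cameras put its underside at 42–44 mm, against the expected 42 mm.

**Force:** The final wrist reading was steady at about 16–17 N down, roughly 20 N on the bed with the plate's weight. The highest was about 21 N (about 25 N on the bed), well under the 60 N limit.

**On the pin:** There was no contact down to 8 mm below the pin's tip, so the hole is over the pin. A sideways force of about 3 N remains, probably light contact with the pin.

**Square with the bed:** The visible edges of plate and press agree to about 0.01 rad. A separate fit to the lip edge disagreed by about 0.05 rad; I discounted it because the arm hid most of the lip.

**Shell and dish:** The top camera puts both within about 5 mm of their starting positions, about the networks' own accuracy. The scene camera agreed for the dish but did not report the shell in the last check. The arm never came close to either.

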